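Fold the retaining flap and shut the specimen transport case

TASK

Close up the specimen transport case for the courier: first push the upright yellow inner flap down flat over the tubes, then push the blue lid over until it is fully shut on the rim. Only push with the fingers: do not pinch the flap or the lid, do not lift the case or the tubes or shove the case along, and leave the cup and the dropper bottles beside it where they stand.

Things in the scene. Friction and masses are not known exactly. Their poses are not given: they have to be found in the camera images.
- case: white specimen transport case, loose but heavy (about 2.4 kg), open-topped: 240 mm along its own x, 180 mm along its own y, rim 75 mm above its underside, walls 6 mm. Origin at the centre of its underside; z up. At yaw 0 its x points away from the robot and its y to the robot's left; the lid is hinged on its +y long side, the yellow flap just inside its -y long side.
- lid (a joint): hinge of the blue lid, rad: 0 shut flat on the rim, grows as it opens, 1.9 is the stop (leaning outward, past upright). The hinge line is parallel to the case's x through point lid_hinge. A stiff friction hinge (about 0.28 N m): the lid neither falls nor springs, it stays where it is left, so it must be pushed all the way down.
- flap (a joint): hinge of the yellow inner flap, rad: 0 folded down flat over the tubes, grows as it stands up, 1.66 is the stop. The hinge line is parallel to the case's x through point flap_hinge. A friction hinge (about 0.07 N m): the flap stays where it is left, so it must be pushed all the way down. While it stands, it is in the lid's way.
- lid_hinge (a point): point on the lid's hinge line, middle of its length: 90 mm to the case's +y from its centre and 76 mm above its underside. From it the lid extends 180 mm, towards the case's -y when shut (joint 0), straight up at 1.57.
- lid_edge (a point): middle of the lid's free edge, on its outer (blue) face; 180 mm from the hinge line. The outer face lies 7 mm from the hinge line, on the side that is the top when shut; two flat ribs stand 2 mm proud but are not felt.
- flap_hinge (a point): point on the flap's hinge line, middle of its length: 78 mm to the case's -y from its centre and 62 mm above its underside (13 mm below the rim). From it the flap extends 125 mm, towards the case's +y when folded down (joint 0), straight up at 1.57.
- flap_edge (a point): middle of the flap's free edge, on its outer (yellow) face; 125 mm from the hinge line. The outer face lies 3 mm from the hinge line, on the side that is the top when folded down and looks to the case's -y while the flap stands.
- lid_shell: blue outer shell of the lid, 240 x 180 x 6 mm, moves with joint lid. Origin on the hinge line, as lid_hinge; the shell runs along its own -y, and its own z is the outward normal of the outer face.
- lid_pad: grey foam pad on the inner face of the lid, 214 x 152 x 4 mm, moves with joint lid. Origin on the hinge line.
- flap_plate: yellow plate of the flap, 206 x 122 x 3 mm, moves with joint flap. Origin on the hinge line; the plate runs along its own +y, its own z is the outward normal of the yellow face.
- flap_pad: grey foam pad on the inner face of the flap, 180 x 96 x 4 mm, moves with joint flap. Origin on the hinge line.
- tube_1: sample tube with red cap, 17 mm thick and about 110 mm long, loose, lying along the case's x in a foam trough 18 mm above the case's underside, below the folded flap; it stays there. Origin at its underside, half-way along; the trough next to the flap's hinge.
- tube_2: sample tube with red cap, 17 mm thick and about 110 mm long, loose, lying along the case's x in a foam trough 18 mm above the case's underside, below the folded flap; it stays there. Origin at its underside, half-way along; the middle trough.
- tube_3: sample tube with red cap, 17 mm thick and about 110 mm long, loose, lying along the case's x in a foam trough 18 mm above the case's underside, below the folded flap; it stays there. Origin at its underside, half-way along; the trough nearest the lid's hinge.
- yellow_cup: specimen cup with yellow screw lid, 52 mm across, 62 mm high, loose beside the case on the lid's hinge side; leave it alone. Origin at the centre of its underside.
- grey_dropper: dropper bottle with grey cap, 25 mm across, 71 mm high, loose beside the case on the flap's side; leave it alone. Origin at the centre of its underside.
- blue_dropper: dropper bottle with blue cap, 25 mm across, 71 mm high, loose beside the case on the flap's side; leave it alone. Origin at the centre of its underside.
Not all that is in view belongs to the job. Leave any turquoise look-alike of the tube_3 alone.

How it is judged:
By the outcome, as a careful person would: the job done as asked, in the order asked, and still so for the second after the job is handed in, with the robot touching nothing.
It also fails if it takes over 54 s, if anything falls off the work surface, if the arm or the gripper's body presses on something with over 40 N, if the wrist force passes 120 N, or if a joint passes its speed limit or range.

ROBOT

A 7-joint arm with a two-finger parallel gripper is mounted at the origin on a cart in front of the work surface, level with it; the furniture and walls round the work are solid. World frame = base frame: x ahead of the robot, y to its left, z up, the work surface at z = 0. Lengths are in m, angles in rad, forces in N, time in s.
With the tool pointing down it reaches from about 0.35 to 0.9 m from the base axis. Payload 19.9 kg.
Tool frame: the origin (TCP) lies on the front face of the gripper's body, between the roots of the fingers; the fingertips stand 97 mm ahead of it and the grasp point (between the pads) lies 78 mm ahead of it; x points along the fingers, z is the direction in which the jaws open and shut, and the axes are right-handed (so a half turn about x gives the same grasp; the last joint's range is limited). The gripper opens to 94 mm and grips with 3 to 60 N. Pads are 16 mm wide; open, the fingers measure 119 mm over their backs; the gripper's body (75 mm by 177 mm) begins 78 mm behind the grasp point.
Start: joints at [1.151, 0.417, -0.01, 1.614, 0.005, 1.111, -0.053], TCP at [0.231, -0.581, 0.303] pointing down, gripper open.
Joint ranges: [-2.81, 2.81], [-0.39, 2.02], [-1.27, 1.25], [0.06, 2.57], [-1.19, 4.33], [0.19, 2], [-2.82, 2.82]. Speed limits (rad/s): [1.89, 1.89, 2.39, 2.39, 3.01, 3.01, 3.01].

INTERFACE

Orientations are given as a unit quaternion [w, x, y, z].
In Python, from cell import bot gives the robot as it stands.
- The arm moves only by the tool play_rows, never from a script. Its argument "rows" is a list of rows, each a list of 7 numbers: the opening, from 0 (shut) to 1 (fully open), then the shift along the tool's x, y, z normalised to -1 to 1, where 1 is 750 mm, then the turn, a rotation vector about the tool's x, y, z normalised to -1 to 1, where 1 is 360 degrees. In form: [[hand, x, y, z, wx, wy, wz], ...]. A call has 1 to 5 rows; each row is the pose to reach, as a shift and turn from the pose commanded when the call began, along the tool's axes at that moment, turning the shorter way round; what a row does not reach only later rows make up. A row lasts 1/10 s, in which the tool goes at most 50 mm and 8.59 degrees, less where a joint would pass 70% of its speed; a pose out of reach is approached as far as the arm can. A call with a number of a shift or a turn outside -1 to 1 is refused whole. A call with a gripper value outside its range is refused whole. The fingers move at their own pace and stop on an object; "squeeze" is the grip in N (left out, the last holds). Time passes only in rows, so rows that repeat a pose let the fingers close. It gives the time, the measured TCP pose, the force and the opening at its end, in the units of the state.
- bot.sense(): the state, without advancing time (a new reading comes with each control period).
- bot.grab_frame(name): name is "scene" or "top" or "wrist"; returns a dict with "color" (384x512x3 uint8, blue, green, red), "fx", "fy", "cx", "cy" (pixels), "R" (3x3) and "t" (3): a world point X has camera coordinates R X + t. Camera axes: x right, y down, z forward; pixel columns grow to the right and rows downward; lengths in m; the calibration is good to about 2 mm. The wrist camera is an equidistant fisheye: a pixel r from the principal point sees the ray r / f radians off the axis. A picture is of the moment at which its call begins. There is no depth.
- bot.finish_job(): hands the job in, once; it reports no verdict.
The state is a dict: "time": time; "q": joint angles; "qvel": joint speeds; "tau": joint torques, N m; "tcp_pos": TCP position; "eef_rot": TCP orientation; "ft_force": force on the tool from outside, world axes, zero at the start; "wrist_torque": the same for the moment, N m; "opening": opening from 0.0 (shut) to 1.0 (fully open).
Only numpy, scipy, OpenCV 4.12 (cv2) and the standard library are available. Lean on these libraries where they do the work, as an engineer would, in place of code of your own. Each camera call takes 0.05 s, during which the arm holds its last target.

## Working session

There is one attempt and no reset: what is moved stays moved. The work goes in short steps, Python scripts to look and compute and a tool call to move; the robot and the scene stay as the last step left them, time stands still between calls to the robot, and variables do not carry over. Pictures are saved under pics/ and viewed, and the job is handed in when it is done.

Besides the shell and the picture viewer there is one more tool, called by a JSON object that holds its "op" and its "data", one argument or row to a line. play_rows: Moves the arm, as the interface text tells. Scaled input: -1 to 1 covers 750 mm each way for a shift and 360 degrees each way for a turn. Its arguments: {"type":"object","properties":{"rows":{"type":"array","items":{"type":"array","items":{"type":"number","minimum":-1,"maximum":1}}},"squeeze":{"type":"number"}},"required":["rows"]}

```bash
ls; mkdir -p pics; cat > h.py <<'E'
import numpy as np, cv2
from cell import bot
def snap(n,f):
    d=bot.grab_frame(n); cv2.imwrite('pics/'+f,d['color']); 
    np.savez('pics/'+f[:-4]+'.npz',**{k:d[k] for k in d}); return d
def ray(d,u,v):
    R=np.array(d['R']);t=np.array(d['t'])
    c=-R.T@t; r=R.T@np.array([(u-d['cx'])/d['fx'],(v-d['cy'])/d['fy'],1.]); return c,r/np.linalg.norm(r)
def onz(d,u,v,z):
    c,r=ray(d,u,v); return c+r*(z-c[2])/r[2]
def proj(d,X):
    p=np.array(d['R'])@np.array(X)+np.array(d['t']); return d['fx']*p[0]/p[2]+d['cx'],d['fy']*p[1]/p[2]+d['cy']
def tri(d1,p1,d2,p2):
    c1,r1=ray(d1,*p1);c2,r2=ray(d2,*p2)
    A=np.stack([r1,-r2],1);s=np.linalg.lstsq(A,c2-c1,rcond=None)[0]
    a=c1+s[0]*r1;b=c2+s[1]*r2; return (a+b)/2,np.linalg.norm(a-b)
E
python3 - <<'E'
from h import *
for n in ('scene','top','wrist'):
    d=snap(n,n+'0.png'); print(n,d['fx'],d['cx'],d['cy'],-np.array(d['R']).T@d['t'])
print(bot.sense())
E
```

```text
pics
scene 483.68276070041986 255.62279170299192 198.88445860137375 [0.02626968 0.31119338 0.97947378]
top 413.15923544473196 248.17363539489543 192.92323714824872 [0.34680597 0.0362223  1.06418242]
wrist 297.3186396354542 252.5706438848405 197.11752983465075 [ 0.29582696 -0.5536136   0.38390661]
{'time': 0.15, 'q': array([ 1.15150917,  0.41781887, -0.01027127,  1.61398789,  0.00469363,
        1.11068755, -0.05302455]), 'qvel': array([-2.22757120e-03, -2.22299999e-03,  7.00827008e-04, -3.98321450e-03,
       -8.83572377e-04, -5.18003096e-04, -4.58808219e-05]), 'tau': array([ 1.61150394e-03, -8.51523829e+01,  6.39257692e-01, -4.26130378e+01,
       -4.87555086e-02,  1.71835511e-02,  1.65577567e-04]), 'tcp_pos': array([ 0.23045949, -0.58076878,  0.30220051]), 'eef_rot': array([ 0.58471046,  0.39738403,  0.58525486, -0.39708484]), 'ft_force': array([ 0.30415277, -0.55184706,  0.55823949]), 'wrist_torque': array([ 0.02281306, -0.00970524, -0.02782089]), 'opening': 1.0008991011978476}
```

View pics/scene0.png

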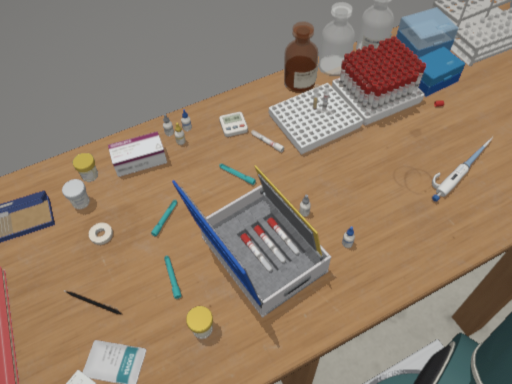

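View pics/top0.png

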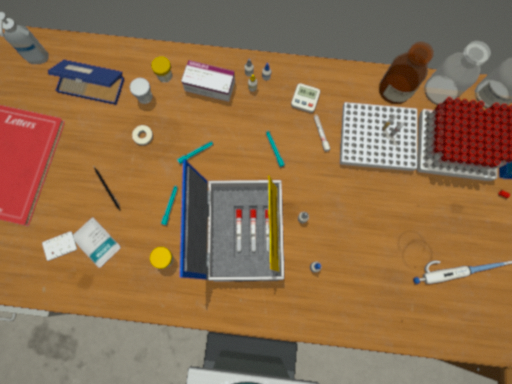

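View pics/wrist0.png

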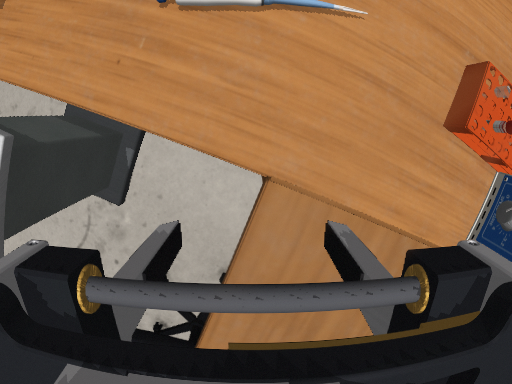

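The scene view shows the case near (265,245), with the blue lid standing on the left and the yellow flap on the right. In the top view the case's rim runs from about (205,180) to (284,280). The cup is at (161,258), and the droppers are at (304,217) and (316,267). I'll zoom in to measure the corners.

```bash
python3 - <<'E'
import cv2,numpy as np
a=cv2.imread('pics/top0.png')[150:290,145:330];b=cv2.imread('pics/scene0.png')[165:345,165:365]
cv2.imwrite('pics/t0z.png',cv2.resize(a,None,fx=4.2,fy=4.2,interpolation=cv2.INTER_CUBIC))
cv2.imwrite('pics/s0z.png',cv2.resize(b,None,fx=3.3,fy=3.3,interpolation=cv2.INTER_CUBIC))
E
```

```text
(no output)
```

View pics/t0z.png

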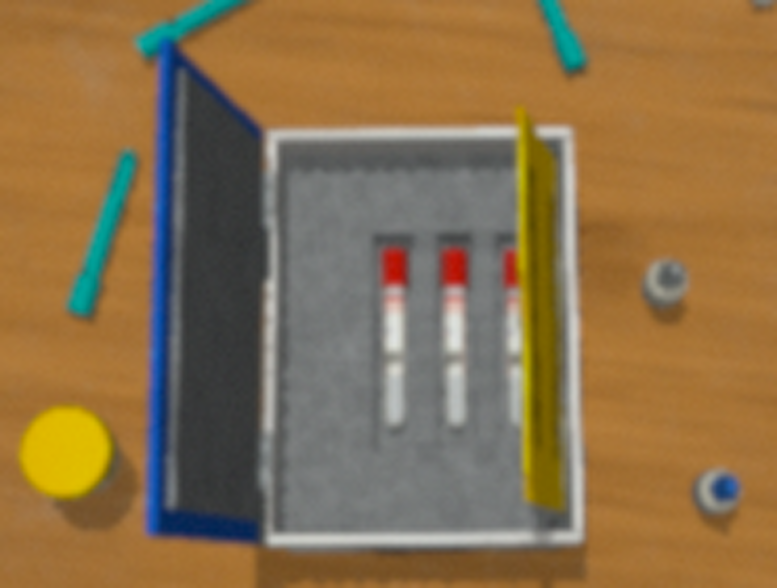

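View pics/s0z.png

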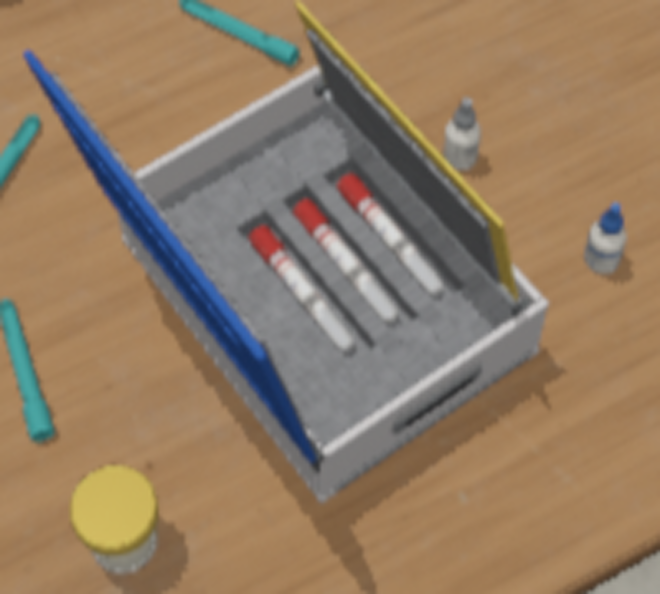

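```bash
cat > m.py <<'E'
from h import *
T=dict(np.load('pics/top0.npz'));S=dict(np.load('pics/scene0.npz'))
tp=lambda x,y:((x+.5)/4.2-.5+145,(y+.5)/4.2-.5+150)
sp=lambda x,y:((x+.5)/3.3-.5+165,(y+.5)/3.3-.5+165)
P={'rimNL':((267,545),(320,458)),'rimNR':((583,542),(547,303)),'rimFL':((265,130),(135,178)),
'lidF':((167,42),(28,55)),'lidN':((152,533),(262,350)),'flapF':((520,108),(298,5)),'flapN':((527,500),(500,226)),
'grey':((672,272),(466,103)),'blue':((727,487),(615,210)),'cup':((65,450),(115,500))}
for k,(a,b) in P.items():
    X,e=tri(T,tp(*a),S,sp(*b)); print(k,X.round(4),round(e,4))
for k,a in {'NL':(267,545),'NR':(583,542),'FL':(265,130),'FR':(573,128)}.items(): print(k,onz(T,*tp(*a),.075).round(4))
for k,a,z in [('grey',(672,272),.071),('blue',(727,487),.071),('cup',(65,450),.062)]: print(k,onz(T,*tp(*a),z).round(4))
E
python3 m.py
```

```text
rimNL [0.3605 0.1338 0.0703] 0.002
rimNR [ 0.3823 -0.0424  0.0726] 0.0007
rimFL [0.5863 0.1581 0.0969] 0.0153
lidF [0.5923 0.1984 0.2469] 0.0002
lidN [0.3569 0.1682 0.2555] 0.0008
flapF [0.5983 0.0205 0.1785] 0.0009
flapN [ 0.3956 -0.0042  0.18  ] 0.0001
grey [ 0.5408 -0.0792  0.072 ] 0.0003
blue [ 0.4218 -0.1217  0.067 ] 0.0013
cup [0.3986 0.2545 0.0665] 0.0014
NL [0.3598 0.1326 0.075 ]
NR [ 0.382  -0.0425  0.075 ]
FL [0.5971 0.1669 0.075 ]
FR [ 0.6194 -0.0133  0.075 ]
grey [ 0.5411 -0.0792  0.071 ]
blue [ 0.4219 -0.1206  0.071 ]
cup [0.3993 0.2561 0.062 ]
```

```bash
cat >> h.py <<'E'
from scipy.spatial.transform import Rotation as Ro
yaw=0.126;C=np.array([.4896,.0609,0])
ex=np.array([np.cos(yaw),np.sin(yaw),0]);ey=np.array([-ex[1],ex[0],0]);ez=np.array([0,0,1.])
def W(lx,ly,z): return C+lx*ex+ly*ey+z*ez
def L(p): d=np.array(p)-C; return np.array([d@ex,d@ey,d[2]])
def Rt(s=1):
    x=-ez;z=s*ex;return np.stack([x,np.cross(z,x),z],1)
def st():
    s=bot.sense();q=s['eef_rot'];return s,np.array(s['tcp_pos']),Ro.from_quat([*q[1:],q[0]]).as_matrix()
def rows(targets,s=1,R0=None,p0=None):
    "targets: local tip positions (lx,ly,ztip)"
    S_,p,R=st(); p=p if p0 is None else p0
    rv=Ro.from_matrix(R.T@Rt(s)).as_rotvec()/(2*np.pi)
    for t in targets:
        d=R.T@(W(*t)+.097*ez-p)/.75; print(t,np.round(d,4),np.round(rv,4))
E
python3 - <<'E'
from h import *
s,p,R=st(); print(R.round(3),p,L(p))
for sg in (1,-1): rows([(0,-.14,.22),(0,-.14,.16)],sg)
E
```

```text
[[-0.     0.93   0.369]
 [ 0.001  0.369 -0.93 ]
 [-1.    -0.    -0.001]] [ 0.23045949 -0.58076878  0.30220051] [-0.33772268 -0.60401657  0.30220051]
(0, -0.14, 0.22) [-0.0194  0.5902 -0.487 ] [-2.099e-01 -1.000e-04 -1.000e-04]
(0, -0.14, 0.16) [ 0.0606  0.5902 -0.487 ] [-2.099e-01 -1.000e-04 -1.000e-04]
(0, -0.14, 0.22) [-0.0194  0.5902 -0.487 ] [ 2.901e-01 -1.000e-04  1.000e-04]
(0, -0.14, 0.16) [ 0.0606  0.5902 -0.487 ] [ 2.901e-01 -1.000e-04  1.000e-04]
```

{"op": "play_rows", "data": {
  "rows": [
    [0,-0.02,0.07,-0.06,-0.02,0,0],
    [0,-0.02,0.13,-0.11,-0.04,0,0],
    [0,-0.02,0.18,-0.15,-0.06,0,0],
    [0,-0.02,0.23,-0.19,-0.08,0,0],
    [0,-0.02,0.28,-0.23,-0.1,0,0]
  ]
}}

```text
time: 0.65
tcp_pos: [0.3512, -0.3612, 0.3176]
eef_rot: [0.68, 0.195, 0.68, -0.195]
ft_force: [0.9, -1.1, 1.0]
opening: 0.609
```

```bash
python3 - <<'E'
from h import *
s,p,R=st(); print(s['time'],p,s['ft_force'],s['opening'],s['q'])
rows([(0,-.14,.22)])
E
```

```text
0.65 [ 0.35124533 -0.36118297  0.31764691] [ 0.92783456 -1.13583272  1.02235673] 0.6088204376355048 [ 0.94476706  0.19350051 -0.23362407  1.88653053  0.05118991  1.06719409
  0.13105026]
(0, -0.14, 0.22) [ 0.0007  0.4304 -0.0242] [-0.1091 -0.      0.    ]
```

{"op": "play_rows", "data": {
  "rows": [
    [0,0,0.065,-0.005,-0.02,0,0],
    [0,0,0.13,-0.01,-0.04,0,0],
    [0,0,0.195,-0.015,-0.06,0,0],
    [0,0,0.26,-0.02,-0.08,0,0],
    [0,0,0.325,-0.02,-0.1,0,0]
  ]
}}

```text
time: 1.15
tcp_pos: [0.4688, -0.1472, 0.3178]
eef_rot: [0.707, -0.024, 0.707, 0.024]
ft_force: [0.5, -0.3, -0.2]
opening: 0.183
```

```bash
python3 - <<'E'
from h import *
s,p,R=st(); print(s['time'],L(p)-[0,0,.097],s['ft_force'],s['opening'],s['q'])
rows([(0,-.14,.22),(0,-.13,.14)])
E
```

```text
1.15 [-0.0467833  -0.20385944  0.22078245] [ 0.50409922 -0.3291899  -0.20556959] 0.18306863400779658 [ 0.67283758  0.18926188 -0.48307606  1.90742691  0.10030053  1.06807878
  0.21735357]
(0, -0.14, 0.22) [0.001  0.0886 0.0574] [-0.0091  0.      0.0001]
(0, -0.13, 0.14) [0.1077 0.1019 0.0566] [-0.0091  0.      0.0001]
```

{"op": "play_rows", "data": {
  "rows": [
    [0,0,0.06,0.04,-0.009,0,0],
    [0,0.03,0.09,0.056,-0.009,0,0],
    [0,0.08,0.1,0.056,-0.009,0,0],
    [0,0.1,0.1,0.056,-0.009,0,0],
    [0,0.1,0.1,0.056,-0.009,0,0]
  ]
}}

```text
time: 1.65
tcp_pos: [0.5047, -0.0713, 0.2406]
eef_rot: [0.705, -0.042, 0.707, 0.043]
ft_force: [-0.2, -0.3, 0.7]
opening: 0.003
```

```bash
python3 - <<'E'
from h import *
s,p,R=st(); print(s['time'],L(p)-[0,0,.097],s['ft_force'],s['opening'])
snap('top','top1.png');snap('scene','scene1.png')
a=.0;H=np.array([-.078,.062])
def tgt(th,r,off):
    # point on outer face: outward normal side; tip center offset
    c=H+r*np.array([np.cos(th),np.sin(th)])+.003*np.array([-np.sin(th),np.cos(th)])
    return c
T=[]
for th in (1.36,1.2,1.0,.8,.6,.4,.2,.0):
    r=.09
    c=tgt(th,r,0); T.append((0,round(c[0]-.008,4),round(c[1],4)))
rows(T)
E
```

```text
1.65 [-0.00161237 -0.13303568  0.14359987] [-0.16269825 -0.31024223  0.66830712] 0.002582693619631332
(0, np.float64(-0.0701), np.float64(0.1506)) [-0.006   0.0848  0.0003] [-0.001  0.    -0.   ]
(0, np.float64(-0.0562), np.float64(0.147)) [-1.200e-03  1.033e-01  1.000e-04] [-0.001  0.    -0.   ]
(0, np.float64(-0.0399), np.float64(0.1394)) [0.0089 0.125  0.    ] [-0.001  0.    -0.   ]
(0, np.float64(-0.0254), np.float64(0.1287)) [ 2.320e-02  1.444e-01 -1.000e-04] [-0.001  0.    -0.   ]
(0, np.float64(-0.0134), np.float64(0.1153)) [ 0.0411  0.1604 -0.0002] [-0.001  0.    -0.   ]
(0, np.float64(-0.0043), np.float64(0.0998)) [ 0.0617  0.1725 -0.0003] [-0.001  0.    -0.   ]
(0, np.float64(0.0016), np.float64(0.0828)) [ 0.0844  0.1804 -0.0003] [-0.001  0.    -0.   ]
(0, np.float64(0.004), np.float64(0.065)) [ 0.1081  0.1836 -0.0003] [-0.001  0.    -0.   ]
```

{"op": "play_rows", "data": {
  "rows": [
    [0,-0.002,0.03,0,-0.001,0,0],
    [0,-0.004,0.06,0,-0.001,0,0],
    [0,-0.006,0.08,0,-0.001,0,0],
    [0,-0.001,0.1,0,-0.001,0,0],
    [0,0.004,0.115,0,-0.001,0,0]
  ]
}}

```text
time: 2.25
tcp_pos: [0.4957, 0.0145, 0.2405]
eef_rot: [0.706, -0.045, 0.705, 0.044]
ft_force: [0.7, -1.2, -0.0]
opening: 0.005
```

```bash
python3 - <<'E'
from h import *
s,p,R=st(); print(s['time'],L(p)-[0,0,.097],s['ft_force'])
snap('top','top2.png');a=cv2.imread('pics/top2.png')[150:290,145:330]
cv2.imwrite('pics/t2z.png',cv2.resize(a,None,fx=4.2,fy=4.2))
rows([(0,-.0399,.1394),(0,-.0254,.1287),(0,-.0134,.1153),(0,-.004,.0998),(0,.0016,.0828),(0,.004,.065)])
E
```

```text
2.25 [ 0.0001986  -0.04677511  0.14347804] [ 0.73229568 -1.22238353 -0.04263272]
(0, -0.0399, 0.1394) [0.0044 0.0071 0.0002] [ 0.0003  0.0001 -0.    ]
(0, -0.0254, 0.1287) [0.0187 0.0265 0.0002] [ 0.0003  0.0001 -0.    ]
(0, -0.0134, 0.1153) [0.0366 0.0425 0.0002] [ 0.0003  0.0001 -0.    ]
(0, -0.004, 0.0998) [0.0572 0.055  0.0002] [ 0.0003  0.0001 -0.    ]
(0, 0.0016, 0.0828) [0.0799 0.0624 0.0002] [ 0.0003  0.0001 -0.    ]
(0, 0.004, 0.065) [0.1037 0.0656 0.0002] [ 0.0003  0.0001 -0.    ]
```

View pics/t2z.png

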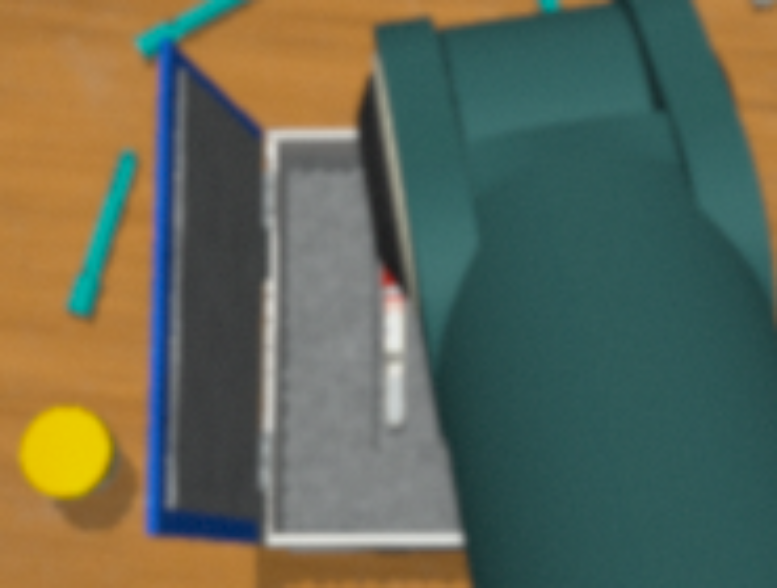

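{"op": "play_rows", "data": {
  "rows": [
    [0,0.005,0.01,0,0,0,0],
    [0,0.012,0.02,0,0,0,0],
    [0,0.02,0.029,0,0,0,0],
    [0,0.03,0.037,0,0,0,0],
    [0,0.04,0.045,0,0,0,0]
  ]
}}

```text
time: 2.8
tcp_pos: [0.4909, 0.0478, 0.2088]
eef_rot: [0.706, -0.045, 0.706, 0.045]
ft_force: [0.2, -0.7, 0.4]
opening: 0.008
```

{"op": "play_rows", "data": {
  "rows": [
    [0,0.01,0.006,0,0,0,0],
    [0,0.02,0.012,0,0,0,0],
    [0,0.032,0.016,0,0,0,0],
    [0,0.044,0.019,0,0,0,0],
    [0,0.056,0.02,0,0,0,0]
  ]
}}

```text
time: 3.3
tcp_pos: [0.4891, 0.0625, 0.1668]
eef_rot: [0.706, -0.045, 0.706, 0.045]
ft_force: [-0.2, 0.4, 0.2]
opening: 0.005
```

```bash
python3 - <<'E'
from h import *
s,p,R=st(); print(s['time'],L(p)-[0,0,.097],s['ft_force'])
snap('scene','scene3.png');a=cv2.imread('pics/scene3.png')[165:345,165:365]
cv2.imwrite('pics/s3z.png',cv2.resize(a,None,fx=3.3,fy=3.3))
rows([(0,.004,.065)])
E
```

```text
3.3 [-0.00030671  0.00169174  0.0697675 ] [-0.23093899  0.37420632  0.21616675]
(0, 0.004, 0.065) [0.0048 0.0032 0.0011] [ 0.0001 -0.0003 -0.    ]
```

View pics/s3z.png

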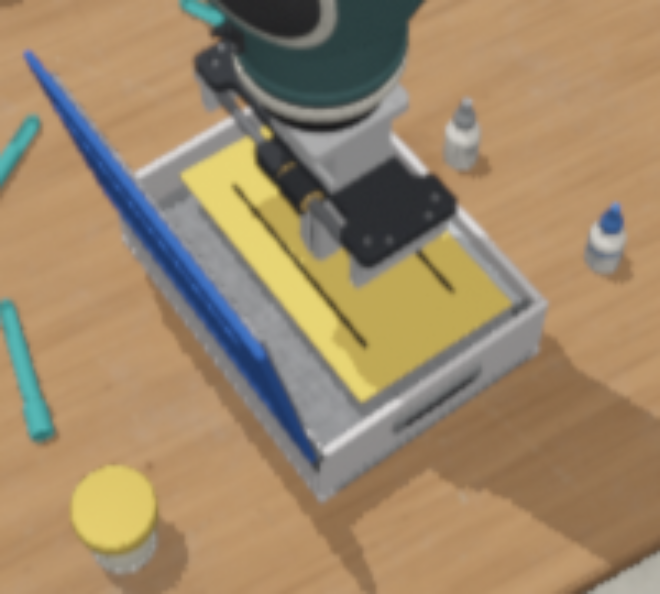

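The flap is almost flat, with its free edge running from about (183,177) to (360,400) in the zoom. I'll press it onto its stop.

{"op": "play_rows", "data": {
  "rows": [
    [0,0.003,0.01,0,0,0,0],
    [0,0.006,0.016,0,0,0,0],
    [0,0.009,0.016,0,0,0,0],
    [0,0.012,0.016,0,0,0,0],
    [0,0.012,0.016,0,0,0,0]
  ]
}}

```text
time: 3.85
tcp_pos: [0.488, 0.0757, 0.161]
eef_rot: [0.706, -0.045, 0.705, 0.045]
ft_force: [-19.9, 2.0, 59.6]
opening: 0.009
```

The flap is on its stop: tip at z 0.064 with 60 N, which is more than needed. Backing off and rising.

{"op": "play_rows", "data": {
  "rows": [
    [0,-0.012,0,0,0,0,0],
    [0,-0.03,0,0,0,0,0],
    [0,-0.08,-0.01,0,0,0,0],
    [0,-0.14,-0.02,0,0,0,0],
    [0,-0.2,-0.03,0,0,0,0]
  ]
}}

```text
time: 4.35
tcp_pos: [0.4901, 0.0519, 0.3107]
eef_rot: [0.706, -0.045, 0.706, 0.045]
ft_force: [1.1, -0.6, -0.3]
opening: 0.004
```

```bash
python3 - <<'E'
from h import *
s,p,R=st(); print(s['time'],L(p)-[0,0,.097],s['ft_force'],s['q'])
snap('scene','scene4.png');a=cv2.imread('pics/scene4.png')[165:345,165:365]
cv2.imwrite('pics/s4z.png',cv2.resize(a,None,fx=3.3,fy=3.3,interpolation=cv2.INTER_CUBIC))
rows([(0,-.01,.33),(0,.22,.33),(0,.18,.2)])
E
```

```text
4.35 [-0.00065064 -0.00898921  0.21371384] [ 1.1184931  -0.55463876 -0.26235885] [ 0.37078019  0.21573313 -0.6095309   1.90918615  0.14048508  1.05898479
 -0.16981849]
(0, -0.01, 0.33) [-0.1461 -0.0005 -0.0008] [0.     0.0012 0.0002]
(0, 0.22, 0.33) [-0.1464  0.3061 -0.0007] [0.     0.0012 0.0002]
(0, 0.18, 0.2) [ 0.027   0.253  -0.0021] [0.     0.0012 0.0002]
```

View pics/s4z.png

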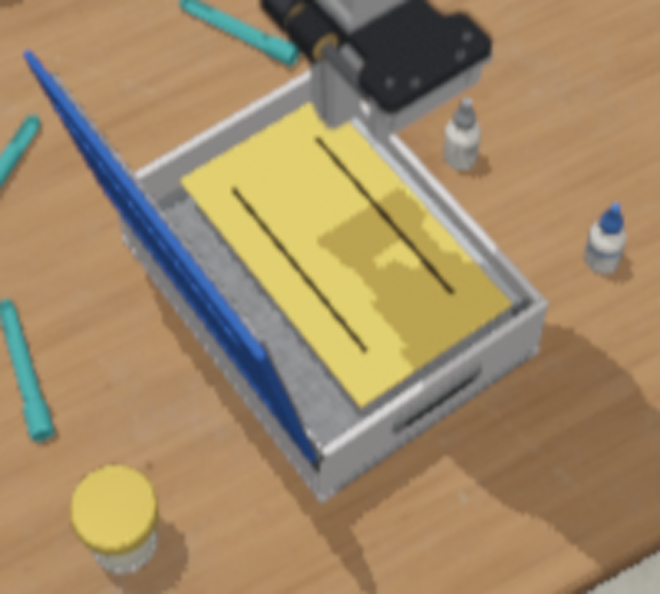

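The flap lies flat, and its near edge corner is at (362,406) in the zoom. The case corners haven't moved. Next I go up and over the lid to its outer side.

{"op": "play_rows", "data": {
  "rows": [
    [0,-0.06,0,0,0,0,0],
    [0,-0.12,0,0,0,0,0],
    [0,-0.15,0.03,0,0,0,0],
    [0,-0.15,0.09,0,0,0,0],
    [0,-0.15,0.15,0,0,0,0]
  ]
}}

```text
time: 4.9
tcp_pos: [0.476, 0.1646, 0.4224]
eef_rot: [0.706, -0.044, 0.705, 0.044]
ft_force: [-0.3, 0.6, -0.3]
opening: 0.004
```

{"op": "play_rows", "data": {
  "rows": [
    [0,0,0.06,0,0,0,0],
    [0,0,0.12,0,0,0,0],
    [0,0,0.155,0,0,0,0],
    [0,0,0.155,0,0,0,0]
  ]
}}

```text
time: 5.3
tcp_pos: [0.46, 0.2825, 0.4215]
eef_rot: [0.705, -0.046, 0.706, 0.047]
ft_force: [0.1, -0.5, -0.8]
opening: 0.004
```

```bash
python3 - <<'E'
from h import *
s,p,R=st(); print(s['time'],L(p)-[0,0,.097],s['ft_force'],s['q'])
d=snap('scene','scene5.png');print(proj(d,W(-.103,.047,.065)), 362/3.3+165,406/3.3+165)
rows([(0,.22,.33),(0,.19,.2),(0,.16,.2)])
E
```

```text
5.3 [-0.00154857  0.22352081  0.32451787] [ 0.06144312 -0.49261973 -0.79642408] [ 0.04795839  0.24338196 -0.78136023  1.6482285   0.17452721  1.32182684
 -0.6298392 ]
(np.float64(274.03813084844586), np.float64(287.3341530091385)) 274.6969696969697 288.030303030303
(0, 0.22, 0.33) [-0.0075 -0.0018  0.0013] [ 0.0006 -0.     -0.0001]
(0, 0.19, 0.2) [ 0.1658 -0.042   0.0012] [ 0.0006 -0.     -0.0001]
(0, 0.16, 0.2) [ 0.1657 -0.082   0.001 ] [ 0.0006 -0.     -0.0001]
```

View pics/scene5.png

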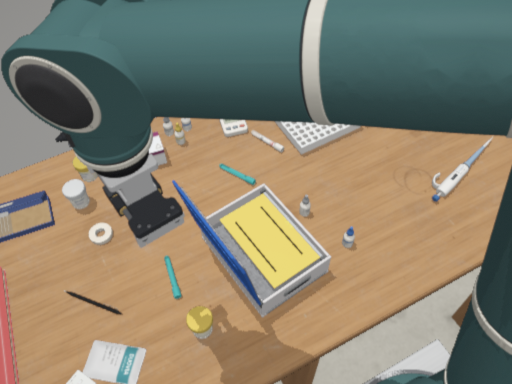

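The flap's edge agrees with the flat model to 1 px. The fingers are outside the lid. Descending to tip z 0.20.

{"op": "play_rows", "data": {
  "rows": [
    [0,0.05,-0.01,0.001,0,0,0],
    [0,0.1,-0.03,0.001,0,0,0],
    [0,0.15,-0.042,0.001,0,0,0],
    [0,0.166,-0.05,0.001,0,0,0],
    [0,0.166,-0.06,0.001,0,0,0]
  ]
}}

```text
time: 5.85
tcp_pos: [0.468, 0.2333, 0.2961]
eef_rot: [0.705, -0.045, 0.706, 0.044]
ft_force: [-0.2, 1.3, -0.3]
opening: 0.0
```

```bash
python3 - <<'E'
from h import *
s,p,R=st(); print(s['time'],L(p)-[0,0,.097],s['ft_force'])
H=np.array([.09,.076]);r=.15;T=[]
for th in (1.75,1.6,1.4,1.2,1.0,.8,.6,.4,.2,.0):
    c=H+r*np.array([-np.cos(th),np.sin(th)])+.007*np.array([np.sin(th),np.cos(th)])
    T.append((0,round(float(c[0])+.008,4),round(float(c[1]),4)))
rows(T)
E
```

```text
5.85 [0.00020465 0.17375669 0.1991356 ] [-0.19829499  1.2774232  -0.32609484]
(0, 0.1316, 0.2224) [-0.031  -0.0562 -0.0003] [-0.     -0.0003  0.    ]
(0, 0.1094, 0.2257) [-0.0354 -0.0858 -0.0003] [-0.     -0.0003  0.    ]
(0, 0.0794, 0.225) [-0.0344 -0.1258 -0.0003] [-0.     -0.0003  0.    ]
(0, 0.0502, 0.2183) [-0.0255 -0.1647 -0.0003] [-0.     -0.0003  0.    ]
(0, 0.0228, 0.206) [-0.0091 -0.2013 -0.0003] [-0.     -0.0003  0.    ]
(0, -0.0015, 0.1885) [ 1.420e-02 -2.337e-01 -2.000e-04] [-0.     -0.0003  0.    ]
(0, -0.0218, 0.1665) [ 4.360e-02 -2.607e-01 -2.000e-04] [-0.     -0.0003  0.    ]
(0, -0.0374, 0.1409) [ 7.770e-02 -2.815e-01 -1.000e-04] [-0.     -0.0003  0.    ]
(0, -0.0476, 0.1127) [ 0.1153 -0.2951 -0.    ] [-0.     -0.0003  0.    ]
(0, -0.052, 0.083) [ 1.549e-01 -3.010e-01  1.000e-04] [-0.     -0.0003  0.    ]
```

{"op": "play_rows", "data": {
  "rows": [
    [0,-0.005,-0.025,0,0,0,0],
    [0,-0.01,-0.05,0,0,0,0],
    [0,-0.015,-0.075,0,0,0,0],
    [0,-0.02,-0.1,0,0,0,0],
    [0,-0.025,-0.12,0,0,0,0]
  ]
}}

```text
time: 6.35
tcp_pos: [0.4801, 0.1443, 0.3178]
eef_rot: [0.707, -0.044, 0.705, 0.045]
ft_force: [0.1, 2.4, -0.7]
opening: 0.006
```

```bash
python3 - <<'E'
from h import *
s,p,R=st(); print(s['time'],L(p)-[0,0,.097],s['ft_force'])
snap('scene','scene6.png')
rows([(0,.0502,.2183),(0,.0228,.206),(0,-.0015,.1885),(0,-.0218,.1665),(0,-.0374,.1409),(0,-.0476,.1127),(0,-.052,.083)])
E
```

```text
6.35 [0.0010236  0.08390582 0.22075208] [ 0.05075873  2.41936508 -0.65552492]
(0, 0.0502, 0.2183) [ 0.0038 -0.0423 -0.0018] [-0.0003  0.0005  0.0001]
(0, 0.0228, 0.206) [ 0.0202 -0.0788 -0.0017] [-0.0003  0.0005  0.0001]
(0, -0.0015, 0.1885) [ 0.0435 -0.1112 -0.0017] [-0.0003  0.0005  0.0001]
(0, -0.0218, 0.1665) [ 0.0729 -0.1382 -0.0018] [-0.0003  0.0005  0.0001]
(0, -0.0374, 0.1409) [ 0.107  -0.159  -0.0018] [-0.0003  0.0005  0.0001]
(0, -0.0476, 0.1127) [ 0.1446 -0.1726 -0.0019] [-0.0003  0.0005  0.0001]
(0, -0.052, 0.083) [ 0.1842 -0.1785 -0.002 ] [-0.0003  0.0005  0.0001]
```

View pics/scene6.png

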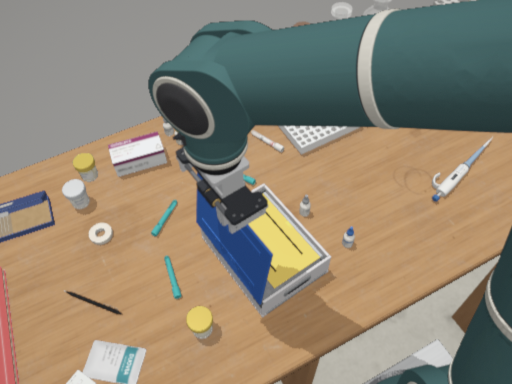

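The lid is following the fingers, at roughly 1.4 rad with its near corner at (270,262). I'll continue along the arc.

{"op": "play_rows", "data": {
  "rows": [
    [0,0.002,-0.02,0,0,0,0],
    [0,0.005,-0.042,-0.001,0,0,0],
    [0,0.012,-0.06,-0.001,0,0,0],
    [0,0.02,-0.079,-0.001,0,0,0],
    [0,0.031,-0.095,-0.001,0,0,0]
  ]
}}

```text
time: 6.9
tcp_pos: [0.4881, 0.0734, 0.2922]
eef_rot: [0.706, -0.045, 0.705, 0.045]
ft_force: [1.9, 1.1, 1.6]
opening: 0.004
```

{"op": "play_rows", "data": {
  "rows": [
    [0,0.013,-0.016,0,0,0,0],
    [0,0.028,-0.03,0,0,0,0],
    [0,0.042,-0.043,0,0,0,0],
    [0,0.058,-0.055,0,0,0,0],
    [0,0.075,-0.064,0,0,0,0]
  ]
}}

```text
time: 7.4
tcp_pos: [0.4937, 0.0259, 0.2346]
eef_rot: [0.706, -0.045, 0.706, 0.045]
ft_force: [1.0, 1.0, 1.1]
opening: 0.008
```

```bash
python3 - <<'E'
from h import *
s,p,R=st(); print(s['time'],L(p)-[0,0,.097],s['ft_force'])
d=snap('scene','scene7.png')
rows([(0,-.0374,.1409),(0,-.0476,.1127),(0,-.0515,.09),(0,-.052,.083)])
E
```

```text
7.4 [-0.0003742  -0.03518452  0.13763759] [0.955442   0.95075409 1.12474054]
(0, -0.0374, 0.1409) [-0.0068 -0.0016  0.0014] [-0.0001 -0.0004 -0.    ]
(0, -0.0476, 0.1127) [ 0.0308 -0.0152  0.0015] [-0.0001 -0.0004 -0.    ]
(0, -0.0515, 0.09) [ 0.0611 -0.0204  0.0016] [-0.0001 -0.0004 -0.    ]
(0, -0.052, 0.083) [ 0.0704 -0.0211  0.0017] [-0.0001 -0.0004 -0.    ]
```

View pics/scene7.png

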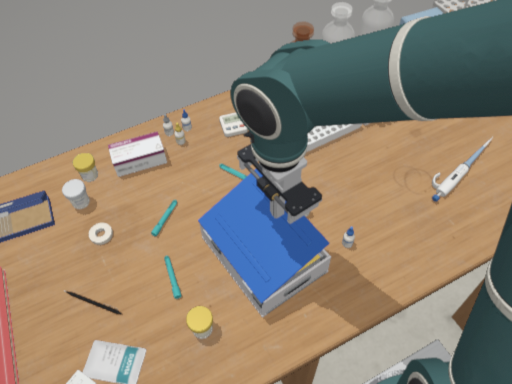

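The lid is about 0.4 rad open, with its near free corner at (325,243). Now the last part, slowly.

{"op": "play_rows", "data": {
  "rows": [
    [0,0.014,-0.008,0,0,0,0],
    [0,0.028,-0.015,0,0,0,0],
    [0,0.044,-0.018,0,0,0,0],
    [0,0.058,-0.02,0,0,0,0],
    [0,0.064,-0.021,0,0,0,0]
  ]
}}

```text
time: 7.95
tcp_pos: [0.4954, 0.0109, 0.1866]
eef_rot: [0.705, -0.045, 0.706, 0.045]
ft_force: [-0.3, 0.4, 1.7]
opening: 0.003
```

```bash
python3 - <<'E'
from h import *
s,p,R=st(); print(s['time'],L(p)-[0,0,.097],s['ft_force'])
E
```

```text
7.95 [-0.00054741 -0.05032565  0.08962009] [-0.32422811  0.43733653  1.6612937 ]
```

{"op": "play_rows", "data": {
  "rows": [
    [0,0.003,0,0,0,0,0],
    [0,0.005,0,0,0,0,0],
    [0,0.007,0,0,0,0,0]
  ]
}}

```text
time: 8.25
tcp_pos: [0.4958, 0.0112, 0.1827]
eef_rot: [0.706, -0.045, 0.706, 0.045]
ft_force: [-2.0, 0.5, 1.3]
opening: 0.005
```

{"op": "play_rows", "data": {
  "rows": [
    [0,0.0015,0,0,0,0,0],
    [0,0.002,0,0,0,0,0]
  ]
}}

```text
time: 8.45
tcp_pos: [0.4957, 0.0111, 0.1812]
eef_rot: [0.706, -0.045, 0.706, 0.045]
ft_force: [-0.8, -0.1, 1.1]
opening: 0.01
```

Tip z is about 0.084 and there is no stop yet. I'll keep easing down.

{"op": "play_rows", "data": {
  "rows": [
    [0,0.0015,0,0,0,0,0],
    [0,0.002,0,0,0,0,0]
  ]
}}

```text
time: 8.65
tcp_pos: [0.4959, 0.011, 0.1801]
eef_rot: [0.706, -0.045, 0.706, 0.045]
ft_force: [-6.8, -0.7, 19.0]
opening: 0.002
```

{"op": "play_rows", "data": {
  "rows": [
    [0,0.001,0,0,0,0,0],
    [0,0.0015,0,0,0,0,0],
    [0,0.0015,0,0,0,0,0]
  ]
}}

```text
time: 8.95
tcp_pos: [0.496, 0.0111, 0.1799]
eef_rot: [0.706, -0.045, 0.705, 0.044]
ft_force: [-11.9, -1.4, 34.3]
opening: 0.003
```

The lid stopped firmly at tip z 0.083, the height expected for a shut lid, with 34 N. Retracting straight up and away.

{"op": "play_rows", "data": {
  "rows": [
    [0,-0.012,0,0,0,0,0],
    [0,-0.04,0,0,0,0,0],
    [0,-0.1,0,0,0,0,0],
    [0,-0.16,0,0,0,0,0],
    [0,-0.22,0,0,0,0,0]
  ]
}}

```text
time: 9.45
tcp_pos: [0.4953, 0.0112, 0.3453]
eef_rot: [0.706, -0.045, 0.706, 0.045]
ft_force: [-0.0, -0.8, 0.1]
opening: 0.005
```

{"op": "play_rows", "data": {
  "rows": [
    [0,-0.05,-0.06,0,0,0,0],
    [0,-0.06,-0.12,0,0,0,0],
    [0,-0.06,-0.18,0,0,0,0],
    [0,-0.06,-0.24,0,0,0,0],
    [0,-0.06,-0.3,0,0,0,0]
  ]
}}

```text
time: 9.95
tcp_pos: [0.5239, -0.2142, 0.3887]
eef_rot: [0.706, -0.045, 0.706, 0.044]
ft_force: [0.3, -0.2, 0.0]
opening: -0.001
```

{"op": "play_rows", "data": {
  "rows": [
    [0,0,-0.06,-0.04,0,0,0],
    [0,0,-0.12,-0.08,0,0,0],
    [0,0,-0.18,-0.12,0,0,0],
    [0,0,-0.24,-0.16,0,0,0],
    [0,0,-0.24,-0.16,0,0,0]
  ]
}}

```text
time: 10.45
tcp_pos: [0.4244, -0.4105, 0.3881]
eef_rot: [0.705, -0.043, 0.706, 0.042]
ft_force: [0.7, -0.0, 0.7]
opening: 0.001
```

```bash
python3 - <<'E'
from h import *
s,p,R=st(); print(s['time'],p,s['ft_force'])
for n,(y,x,h,w,f) in {'top':(150,145,140,185,4.2),'scene':(165,165,180,200,3.3)}.items():
    d=snap(n,n+'9.png'); a=d['color'][y:y+h,x:x+w]; cv2.imwrite(f'pics/{n}9z.png',cv2.resize(a,None,fx=f,fy=f,interpolation=cv2.INTER_CUBIC))
    for lx in(-.12,.12):
        for ly in (-.09,.09):
            u=np.array(proj(d,W(lx,ly,.083))); print(n,lx,ly,((u-[x,y])*f).round())
E
```

```text
10.45 [ 0.42444988 -0.41045132  0.38807007] [ 0.6936293  -0.01657257  0.73423847]
top -0.12 -0.09 [584. 541.]
top -0.12 0.09 [259. 544.]
top 0.12 -0.09 [572. 122.]
top 0.12 0.09 [265. 125.]
scene -0.12 -0.09 [550. 294.]
scene -0.12 0.09 [320. 452.]
scene 0.12 -0.09 [326.  49.]
scene 0.12 0.09 [108. 177.]
```

View pics/top9z.png

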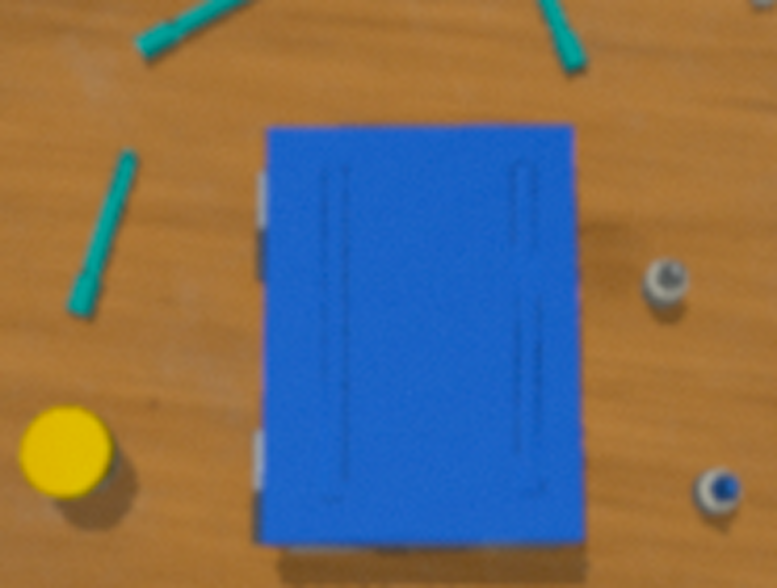

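View pics/scene9z.png

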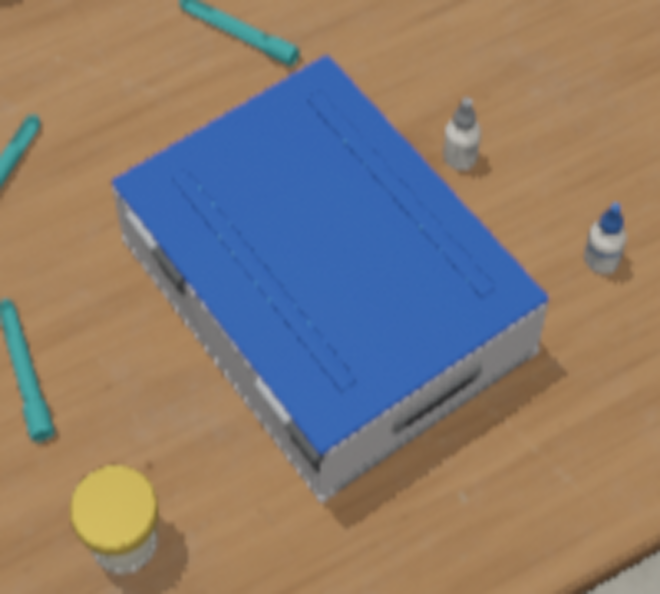

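Both views show the lid shut flush on the rim. Its corners are within a few zoomed pixels of the prediction, the far ones 8–10 off in the scene view. The case, cup and droppers are where they were. Handing in.

```bash
python3 -c "
from cell import bot
print(bot.finish_job())"
```

```text
the job is handed in; nothing more can be done
None
```

The case is closed: with the gripper shut, I pushed the yellow flap down flat first, then pushed the blue lid over until it was shut on the rim. I handed the job in at about 10.5 s with the arm well clear.

- **Flap:** it stopped with the fingertips at z 0.064 m, against 0.065 m expected when flat. In the picture its free edge matched the flat position to about 1 px. That last press reached about 60 N at the wrist, more than I intended but under the 120 N limit.
- **Lid:** it stopped firmly with the fingertips at z 0.083 m, exactly the shut height, with about 34 N. In the final pictures it lies flush on the rim. Most corners are within 1–3 px of where they should be, but in the scene view the two far corners are about 3 px off in the raw image. That fits a small error in my estimate of the case's position, not an open lid.
- **Surroundings:** the case, cup, both dropper bottles and the turquoise look-alikes showed no visible movement between the first and last pictures. The tubes are hidden under the closed lid, so I couldn't check them at the end.

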